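# Tuck the backdrop tiles under the tray's lip and lock them in

## Robot

A 7-joint arm with a two-finger parallel gripper is mounted at the origin on a cart in front of the work surface, level with it; the furniture and walls round the work are solid. World frame = base frame: x ahead of the robot, y to its left, z up, the work surface at z = 0. Lengths are in m, angles in rad, forces in N, time in s.
With the tool pointing down it reaches from about 0.425 to 0.925 m from the base axis. Payload 6.8 kg.
Tool frame: the origin (TCP) lies at the very end of the fingers, on their centre line; the grasp point (between the pads) lies 19 mm behind it (robot.grip_depth is the distance from the TCP to the grasp point, in m); z points along the fingers, x is the direction in which the jaws open and shut, and the axes are right-handed (so a half turn about z gives the same grasp; the last joint's range is limited). The gripper opens to 88 mm and grips with 3 to 60 N. Pads are 20 mm wide; open, the fingers measure 115 mm over their backs; the gripper's body (75 mm by 178 mm) begins 61 mm behind the grasp point.
Start: joints at [1.062, 0.477, 0.022, 1.555, -0.011, 1.109, -0.083], TCP at [0.263, -0.622, 0.223] pointing down, gripper open.
Joint ranges: [-2.96, 2.96], [-0.34, 2.1], [-1.41, 1.46], [0.24, 2.44], [-1.37, 4.51], [0.17, 1.92], [-2.96, 2.96]. Speed limits (rad/s): [2.39, 2.39, 3.14, 3.14, 3.14, 3.14, 3.14].

## Interface

Orientations are given as a unit quaternion [x, y, z, w].
In Python, from rig import readout, imaging, job, robot gives the robot as it stands. The module is installed in compiled form; this text tells all that it offers.
- The arm moves only by the tool drive_tool, never from a script. Its argument "moves" is a list of rows, each a list of 7 numbers: the shift along the tool's x, y, z in m, then the turn, a rotation vector about the tool's x, y, z in rad, then the closure, from 0 (fully open) to 1 (shut). In form: [[tx, ty, tz, rx, ry, rz, grip], ...]. A call has 1 to 10 rows; each row is the pose to reach, as a shift and turn from the pose commanded when the call began, along the tool's axes at that moment; what a row does not reach only later rows make up. A row lasts 1/8 s, in which the tool goes at most 62.5 mm and 10.7 degrees, less where a joint would pass 70% of its speed; a pose out of reach is approached as far as the arm can. A call with a gripper value outside its range is refused whole. The fingers move at their own pace and stop on an object; the grip force is fixed at half the most. Time passes only in rows, so rows that repeat a pose let the fingers close. It gives the time, the measured TCP pose, the force and the opening at its end, in the units of the state.
- readout.read_state(): the state, without advancing time (a new reading comes with each control period).
- imaging.capture(name): name is "side" or "top"; returns a dict with "img" (384x512x3 uint8, blue, green, red), "fx", "fy", "cx", "cy" (pixels), "distortion" ([k1, k2, p1, p2, k3] as OpenCV has them; the pictures are not rectified), "eye" and "attitude" of the camera in the world. Camera axes: x right, y up, looking along -z (the intrinsics and any distortion apply to the point x, -y, -z); pixel columns grow to the right and rows downward; lengths in m; the calibration is good to about 2 mm. A picture is of the moment at which its call begins. There is no depth.
- job.job_done(): hands the job in, once; it reports no verdict.
The state is a dict: "t": time; "joint_positions": joint angles; "joint_velocities": joint speeds; "joint_efforts": joint torques, N m; "ee_pos": TCP position; "tcp_rot": TCP orientation; "wrist_force": force on the tool from outside, world axes, zero at the start; "ft_torque": the same for the moment, N m; "gripper_width": finger opening in m.
Only numpy, scipy, OpenCV 4.12 (cv2) and the standard library are available. Lean on these libraries where they do the work, as an engineer would, in place of code of your own. Each camera call takes 0.05 s, during which the arm holds its last target.

## Task

Pick up the three photo backdrop tiles together as one pile and put them away in their wooden tray: tilt the pile so that its end goes in under the overhanging lip, then lay it down flat and fully home on the tray's floor. Then turn the red catch fully over the tiles to lock them in, and leave the other things on the desk where they are.

Things in the scene. Friction and masses are not known exactly. Their poses are not given: they have to be found in the camera images.
- tile_low_center (a point): dark wood tile 100 x 62 x 8 mm (length along its x, width along its y), 35 to 70 g. The point is the tile's centre, 4 mm above its underside; z up. It lies flat on a fixed black riser (90 x 46 mm, 14 mm high, centred under the pile within 3 mm), at the bottom of the pile of three, whose edges agree within about 1 mm; the pile is 24 mm high and is grasped across its 62 mm width
- tile_mid_center (a point): white marble tile 100 x 62 x 8 mm (length along its x, width along its y), 35 to 70 g. The point is the tile's centre, 4 mm above its underside; z up. In the middle of the pile
- tile_top_center (a point): blue ceramic tile 100 x 62 x 8 mm (length along its x, width along its y), 35 to 70 g. The point is the tile's centre, 4 mm above its underside; z up. On top of the pile
- tray_seat (a point): centre of the inner floor of the wooden tray, 14 mm above the desk; the tray is fixed. Tray axes: x from the lip end to the low end, y left, z up. Inner space 104 mm (x = -52 to 52) by 66 mm (y = -33 to 33). Between x = -19 and 36 there are no side walls and the floor is only 46 mm wide, to leave room for the fingers down to the desk
- tray_lip (a point): middle of the lip's free edge, at its underside, 29 mm above the inner floor, x = -44 mm of the tray. The lip is 6 mm thick, runs the whole width and overhangs the inside by 8 mm from the 6 mm end wall at x = -52. The free mouth is 96 mm long, so the 100 mm tiles go in only tilted, lip end low. Side walls x = -52 to -25: 33 mm high, 6 mm thick
- tray_low_end (a point): middle of the low end wall's inner face, at its top edge (x = 52 mm of the tray), 12 mm above the inner floor; wall 6 mm thick. Side walls of the same height and thickness join it from x = 36 to 52
- catch_grip (a point): on the pivot of the red turning catch, at x = 78 mm of the tray, half-way up the bar. The bar is 59 mm long, 12 wide, 20 high (28 to 48 mm above the inner floor), from 12 mm behind the pivot to 47 mm ahead; this point's y axis points to its long end. Below it: a thin spindle on a block 30 mm wide, its top 19 mm above the inner floor
- catch (a joint): angle of the red catch: 0 = open (long end points along the tray's +y, clear of the mouth), 1.57 = shut (long end points to the lip, over the tiles). It grows counter-clockwise seen from above, has end stops at both values, and stays where it is left (friction about 0.04 N m)
- calculator: desk calculator, 112 x 68 x 13 mm, dark with light keys; a bystander; origin under its centre
- bracelet: round bracelet of brown beads, 67 x 71 x 12 mm; a bystander; origin under its centre
- ink_tin: closed red ink-pad tin, 54 x 84 x 17 mm; a bystander; origin under its centre
- tape: roll of tan tape lying flat, 96 mm across, 48 mm high; a bystander; origin under its centre

How it is judged:
By the outcome, as a careful person would: the job done as asked, in the order asked, and still so for the second after the job is handed in, with the robot touching nothing.
It also fails if it takes over 53 s, if anything falls off the work surface, if the arm or the gripper's body presses on something with over 40 N, if the wrist force passes 120 N, or if a joint passes its speed limit or range.

## Working session

There is one attempt and no reset: what is moved stays moved. The work goes in short steps, Python scripts to look and compute and a tool call to move; the robot and the scene stay as the last step left them, time stands still between calls to the robot, and variables do not carry over. Pictures are saved under pics/ and viewed, and the job is handed in when it is done.

Besides the shell and the picture viewer there is one more tool, called after "Call:" by a JSON object that holds its "api" and its "payload". drive_tool: Moves the arm, as the interface text tells. Its arguments: {"type":"object","properties":{"moves":{"type":"array"}},"required":["moves"]}

```bash
mkdir -p pics; ls; python3 - <<'E'
from rig import readout, imaging, job, robot
import cv2
print(readout.read_state()); print([a for a in dir(robot) if a[0]!='_'], robot.grip_depth)
for n in("side","top"):
    c=imaging.capture(n); cv2.imwrite(f"pics/{n}0.png",c["img"]); c.pop("img"); print(n,c)
    import json,numpy as np
E
```

```text
pics
{'t': 0.0, 'joint_positions': array([ 1.06189531,  0.47778063,  0.02233574,  1.55641374, -0.0114927 ,
        1.10927018, -0.08307967]), 'joint_velocities': array([ 0.00020187, -0.0003171 , -0.00034418,  0.00121353,  0.00042406,
       -0.00157434, -0.00027012]), 'joint_efforts': array([ 1.13591268e-03, -5.82848060e+01,  1.53540485e+00, -2.72611642e+01,
       -5.42862900e-02,  1.70521159e-02,  1.42837139e-04]), 'ee_pos': array([ 0.26311832, -0.62097929,  0.22171061]), 'tcp_rot': array([ 8.33726625e-01, -5.52176743e-01, -7.61496084e-04, -4.24594184e-04]), 'wrist_force': array([-0.85126701,  0.62621907, -0.23758364]), 'ft_torque': array([-0.00320939, -0.03024322, -0.01232785]), 'gripper_width': 0.08793111948094114}
['MotionError', 'grip_depth'] 0.0187
side {'fx': 480.9766151853184, 'fy': 480.9766151853184, 'cx': 254.93101356022163, 'cy': 184.66894495882534, 'distortion': array([0.02080196, 0.        , 0.        , 0.        , 0.        ]), 'eye': array([-0.14588801, -1.12492649,  0.67941   ]), 'attitude': array([ 0.5155966 , -0.14710754, -0.22012763,  0.81490082])}
top {'fx': 427.08790153534767, 'fy': 427.08790153534767, 'cx': 255.734479579891, 'cy': 195.07280835999003, 'distortion': array([-0.14829582,  0.        ,  0.        ,  0.        ,  0.        ]), 'eye': array([ 0.33745013, -0.03339663,  1.29724254]), 'attitude': array([-0.03888107,  0.05087842,  0.7077518 , -0.70355315])}
```

View pics/side0.png

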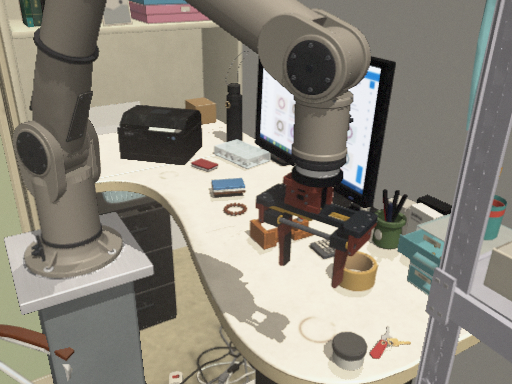

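View pics/top0.png

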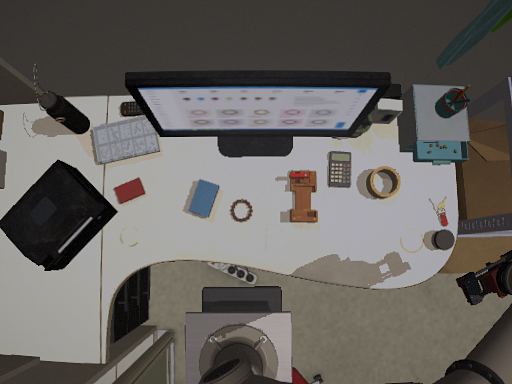

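The top view shows the pile (blue) at about (203,198), the tray at (303,196) with the red catch at (299,175), calculator (340,168), bracelet (241,210), tape (383,182) and ink tin (129,190). I'll zoom in on these.

```bash
python3 - <<'E'
import cv2
a=cv2.imread("pics/top0.png")
cv2.imwrite("pics/top0a.png",cv2.resize(a[155:235,180:330],None,fx=5.3,fy=5.3,interpolation=cv2.INTER_CUBIC))
a=cv2.imread("pics/side0.png")
cv2.imwrite("pics/side0a.png",cv2.resize(a[160:300,190:360],None,fx=4,fy=4,interpolation=cv2.INTER_CUBIC))
E
```

```text
(no output)
```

View pics/top0a.png

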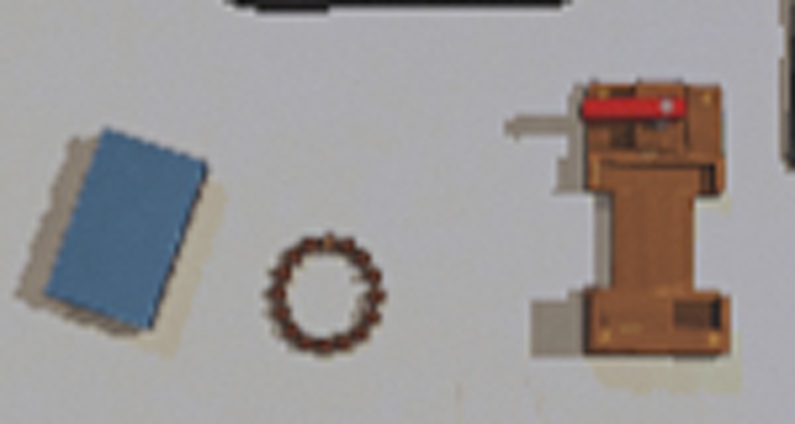

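View pics/side0a.png

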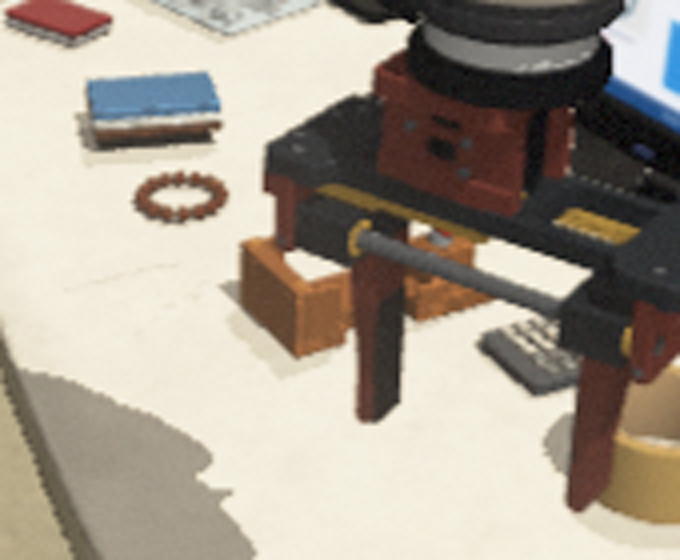

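```bash
cat > h.py <<'E'
import numpy as np, cv2
from scipy.spatial.transform import Rotation as R
from rig import readout, imaging
def K(c): return np.array([[c["fx"],0,c["cx"]],[0,c["fy"],c["cy"]],[0,0,1]])
def plane(c,uv,z):
    p=cv2.undistortPoints(np.float64(uv).reshape(-1,1,2),K(c),c["distortion"]).reshape(-1,2)
    d=R.from_quat(c["attitude"]).apply(np.c_[p[:,0],-p[:,1],-np.ones(len(p))])
    e=np.array(c["eye"]); return e+d*((z-e[2])/d[:,2])[:,None]
def proj(c,P):
    q=R.from_quat(c["attitude"]).inv().apply(np.atleast_2d(P)-c["eye"])*[1,-1,-1]
    return cv2.projectPoints(q,np.zeros(3),np.zeros(3),K(c),np.array(c["distortion"]))[0].reshape(-1,2)
def largest(m):
    cs,_=cv2.findContours(m.astype(np.uint8),cv2.RETR_EXTERNAL,cv2.CHAIN_APPROX_NONE)
    return max(cs,key=cv2.contourArea)
E
python3 - <<'E'
from h import *
import pickle
def do(n):
    c=imaging.capture(n); hsv=cv2.cvtColor(c["img"],cv2.COLOR_BGR2HSV).astype(int); h,s,v=hsv[...,0],hsv[...,1],hsv[...,2]; return c,h,s,v
c,h,s,v=do("top"); yy,xx=np.mgrid[:384,:512]
def rep(name,m,z):
    k=largest(m).reshape(-1,2).astype(float)
    w=plane(c,k,z)[:,:2]*1000
    r=cv2.minAreaRect(w.astype(np.float32)); print(name,len(k),r, "box",np.round(cv2.boxPoints(r)).tolist())
    return k
rep("blue",(h>95)&(h<125)&(s>100)&(xx>180)&(xx<225)&(yy>170)&(yy<225),.038)
roi=(xx>285)&(xx<322)&(yy>165)&(yy<230)
wood=(h>3)&(h<20)&(s>110)&roi
red=((h<3)|(h>174))&(s>180)&roi
rep("wood z49",wood,.049); rep("wood z26",wood,.026); rep("red",red,.062)
# wood rows extents
for y in range(166,226):
    x=np.where(wood[y]&(xx[y]>285))[0]; r=np.where(red[y])[0]
    print(y,(x.min(),x.max(),len(x)) if len(x) else None,(r.min(),r.max()) if len(r) else '')
E
```

```text
blue 93 ((490.5821533203125, 100.50695037841797), (58.54645538330078, 95.48968505859375), 70.83362579345703) box [[436.0, 89.0], [526.0, 57.0], [545.0, 112.0], [455.0, 144.0]]
wood z49 216 ((493.9678955078125, -197.2791748046875), (77.2176742553711, 149.23153686523438), 89.54670715332031) box [[419.0, -235.0], [568.0, -236.0], [569.0, -159.0], [420.0, -158.0]]
wood z26 216 ((496.851806640625, -200.29884338378906), (78.64049530029297, 151.98126220703125), 89.54672241210938) box [[421.0, -239.0], [573.0, -240.0], [573.0, -162.0], [421.0, -160.0]]
red 31 ((554.1327514648438, -176.82440185546875), (41.387901306152344, 5.978911399841309), 89.8494873046875) box [[551.0, -198.0], [557.0, -198.0], [557.0, -156.0], [551.0, -156.0]]
166 None 
167 None 
168 None 
169 None 
170 None 
171 (np.int64(291), np.int64(310), 19) 
172 (np.int64(291), np.int64(315), 24) 
173 (np.int64(291), np.int64(315), 16) 
174 (np.int64(310), np.int64(315), 6) (np.int64(290), np.int64(308))
175 (np.int64(309), np.int64(315), 7) (np.int64(290), np.int64(308))
176 (np.int64(309), np.int64(315), 7) (np.int64(290), np.in
[... 1147 characters left out ...]
, np.int64(310), 15) 
206 (np.int64(296), np.int64(310), 15) 
207 (np.int64(296), np.int64(310), 15) 
208 (np.int64(296), np.int64(310), 15) 
209 (np.int64(295), np.int64(310), 16) 
210 (np.int64(291), np.int64(314), 24) 
211 (np.int64(291), np.int64(316), 26) 
212 (np.int64(291), np.int64(317), 25) 
213 (np.int64(291), np.int64(317), 25) 
214 (np.int64(291), np.int64(317), 25) 
215 (np.int64(291), np.int64(317), 25) 
216 (np.int64(291), np.int64(317), 25) 
217 (np.int64(291), np.int64(317), 27) 
218 (np.int64(291), np.int64(317), 27) 
219 (np.int64(291), np.int64(317), 27) 
220 (np.int64(291), np.int64(317), 27) 
221 (np.int64(291), np.int64(315), 25) 
222 None 
223 None 
224 None 
225 None
```

```bash
python3 - <<'E'
from h import *
c=imaging.capture("top"); img=c["img"].astype(np.float32)
def sub(m,thr,box,S=8):
    x0,y0,x1,y1=box
    up=cv2.resize(m[y0:y1,x0:x1],None,fx=S,fy=S,interpolation=cv2.INTER_CUBIC)
    k=largest(up>thr).reshape(-1,2).astype(float)
    return (k+.5)/S-.5+[x0,y0]
br=img[...,0]-img[...,2]
print("br blue",br[198,203],"bg",br[198,225])
k=sub(br,(br[198,203]+br[198,225])/2,(180,170,226,226))
w=plane(c,k,.038)[:,:2]*1000
r=cv2.minAreaRect(w.astype(np.float32));print(r)
# PCA/moments
M=cv2.moments(w.astype(np.float32)); print("centroid",M['m10']/M['m00'],M['m01']/M['m00'], np.degrees(.5*np.arctan2(2*M['mu11'],M['mu20']-M['mu02'])))
rb=img[...,2]-img[...,0]; print("wood",rb[200,303],rb[200,280])
# plank edges subpixel
def cross(p,xs,thr,up):
    for i in range(len(p)-1):
        if up and p[i]<thr<=p[i+1] or (not up and p[i]>=thr>p[i+1]): return xs[i]+(p[i]-thr)/(p[i]-p[i+1])
L=[];Rr=[]
for y in range(194,207):
    xs=np.arange(286,322);p=rb[y,286:322];t=(rb[y,303]+rb[y,282])/2
    L.append((cross(p,xs,t,True),y)); 
    Rr.append((cross(p,xs,t,False),y))
l=plane(c,L,.014)[:,:2]*1000; rr=plane(c,Rr,.014)[:,:2]*1000
for q in(l,rr): 
    f=np.polyfit(q[:,0],q[:,1],1);print("edge y at x=490",np.polyval(f,490),"slope",f[0], "resid",np.std(q[:,1]-np.polyval(f,q[:,0])))
for nm,z in(("z0 bottom",0.),):
    B=[]
    for x in range(294,314):
        p=rb[214:228,x]; q=cross(p,np.arange(214,228),(rb[217,x]+rb[227,x])/2,False); 
        if q: B.append((x,q))
    b=plane(c,B,z)[:,:2]*1000; print(nm,np.median(b[:,0]),np.polyfit(b[:,1],b[:,0],1))
print("pivot(306.5,175)",plane(c,[(306.5,175)],.062)*1000)
print("low wall line", plane(c,[(303,185)],.026)*1000,"screen bottom",plane(c,[(260,137)],.1),plane(c,[(260,157)],0.02))
# red subpixel
red=img[...,2]-img[...,1]
k=sub(red,80,(284,168,322,184)); w=plane(c,k,.062)[:,:2]*1000; print("red",cv2.minAreaRect(w.astype(np.float32)))
cv2.imwrite("pics/tray.png",cv2.resize(c["img"][165:228,282:326],None,fx=9,fy=9,interpolation=cv2.INTER_CUBIC))
E
```

```text
br blue 54.0 bg 1.0
((491.6703796386719, 100.47339630126953), (61.65693283081055, 99.6808090209961), 70.79186248779297)
centroid 491.64615723544154 100.50930815207273 -19.01694803665997
wood 76.0 0.0
edge y at x=490 -175.68673702380434 slope -0.03032722978357398 resid 0.09278430877024424
edge y at x=490 -222.1964555502626 slope -0.04076863373093539 resid 0.09571507037473737
z0 bottom 422.089736986539 [-4.84148927e-02  4.13756550e+02]
pivot(306.5,175) [[ 554.0595136  -204.99042926   62.        ]]
low wall line [[ 529.7400339  -198.63255527   26.        ]] screen bottom [[ 0.65914863 -0.06778153  0.1       ]] [[ 0.61768495 -0.06953766  0.02      ]]
red ((554.9163208007812, -177.18075561523438), (10.600183486938477, 43.988277435302734), 0.4523331820964813)
```

View pics/tray.png

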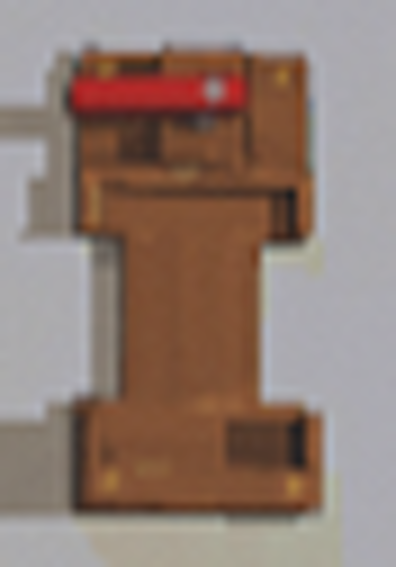

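```bash
cat >> h.py <<'E'
def Rt(yaw,tilt=0):  # tile yaw deg, tilt deg (lip end low): tool x=-Y,y=-X,z=-Z
    B=np.array([[0,-1,0],[-1,0,0],[0,0,-1.]]).T
    return R.from_euler('z',yaw,degrees=True)*R.from_euler('y',-tilt,degrees=True)*R.from_matrix(B)
def row(p,Rg,verbose=True):
    s=readout.read_state(); R0=R.from_quat(s["tcp_rot"])
    a=R0.inv().apply(np.array(p)-s["ee_pos"]); b=(R0.inv()*Rg).as_rotvec()
    print("t",round(s["t"],2),"row",np.round(a,4),np.round(b,4),"|d|",np.linalg.norm(a),"w",s["gripper_width"],"F",np.round(s["wrist_force"],1))
E
python3 - <<'E'
from h import *
print(Rt(0,10).as_matrix())
row([.4954,.0992,.15],Rt(-19.1))
E
```

```text
[[ 0.         -0.98480775  0.17364818]
 [-1.          0.          0.        ]
 [ 0.         -0.17364818 -0.98480775]]
t 0.2 row [-0.5727 -0.4948  0.0726] [5.000e-04 1.000e-03 7.341e-01] |d| 0.7603200669062059 w 0.08766137430822672 F [-0.2 -0.3 -0.4]
```

Call:
{"api": "drive_tool", "payload": {"moves": [[-0.28,-0.24,0,0,0,0.36,0],[-0.573,-0.495,0.03,0.0005,0.001,0.734,0],[-0.573,-0.495,0.05,0.0005,0.001,0.734,0],[-0.573,-0.495,0.073,0.0005,0.001,0.734,0],[-0.573,-0.495,0.073,0.0005,0.001,0.734,0],[-0.573,-0.495,0.073,0.0005,0.001,0.734,0],[-0.573,-0.495,0.073,0.0005,0.001,0.734,0],[-0.573,-0.495,0.073,0.0005,0.001,0.734,0],[-0.573,-0.495,0.073,0.0005,0.001,0.734,0],[-0.573,-0.495,0.073,0.0005,0.001,0.734,0]]}}

```text
t: 1.45
ee_pos: [0.4535, -0.031, 0.1657]
tcp_rot: [-0.58, 0.815, -0.001, 0.0]
wrist_force: [1.2, 0.4, 0.3]
gripper_width: 0.0879
```

```bash
python3 - <<'E'
from h import *
row([.4954,.0992,.15],Rt(-19.1))
c=imaging.capture("side"); cv2.imwrite("pics/side1.png",cv2.resize(c["img"][190:290,225:335],None,fx=6,fy=6,interpolation=cv2.INTER_CUBIC)); np.save("side1.npy",c["img"])
E
```

```text
t 1.45 row [-0.1367  0.0031  0.0156] [-0.0017 -0.0005 -0.0002] |d| 0.13766813765563574 w 0.08790143426566423 F [1.2 0.4 0.3]
```

View pics/side1.png

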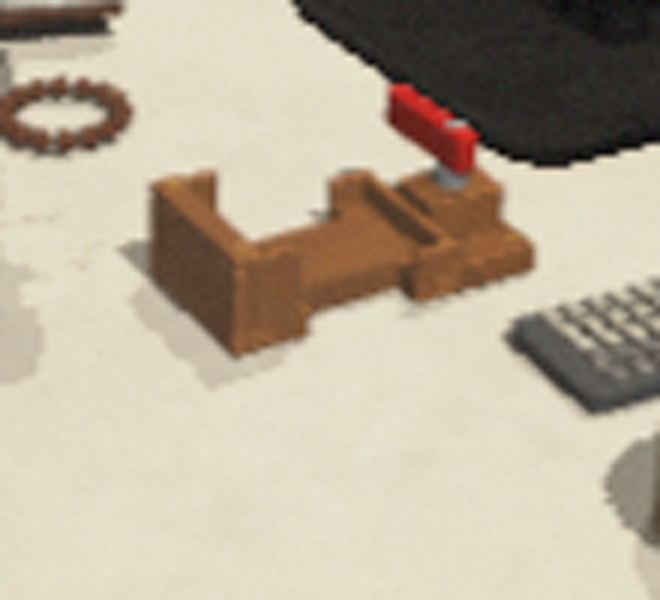

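Side view 1: tray is clear. Lip end's base corner is at about zoom (237,355), its left base corner (152,268), low block base corner (418,299), catch bar red at (390..475, 85..170).

```bash
python3 - <<'E'
from h import *
c=imaging.capture("side")
def Z(l): return [((x+.5)/6-.5+225,(y+.5)/6-.5+190) for x,y in l]
print("base A(-58,-39), B(-58,39), C(36,-39), end",np.round(plane(c,Z([(237,355),(152,268),(418,299),(533,267)]),0)*1000,1).tolist())
print("top A B z49",np.round(plane(c,Z([(237,256),(150,184)]),.049)*1000,1).tolist())
print("pile top corners?")
t=imaging.capture("top")
# compare predicted model under hypotheses in both views
for x0,y0,yaw in((477,-199,-2),(477,-199,0),(477,-199,2)):
    def W(x,y,z): 
        a=np.radians(yaw);return np.array([x0+x*np.cos(a)-y*np.sin(a),y0+x*np.sin(a)+y*np.cos(a),z])/1000
    P=[W(-58,-39,0),W(-58,39,0),W(36,-39,0),W(-58,-39,47),W(-58,39,47),W(78,0,62),W(-19,23,14),W(36,23,14)]
    q=proj(c,P); print(yaw,np.round((q+.5-[225,190])*6-.5).tolist()); q=proj(t,P);print("   top",np.round((q+.5-[282,165])*9-.5).tolist())
# edges in top view at 9x zoom: left side outer cols
img=t["img"].astype(float); rb=img[...,2]-img[...,0]
for y in list(range(173,190,2))+list(range(211,221)):
    xs=np.arange(284,324); p=rb[y,284:324]; i=np.where(p>38)[0]
    a=i[0];b=i[-1]; print(y, round(xs[a]-(p[a]-38)/(p[a]-p[a-1]),2), round(xs[b]+(p[b]-38)/(p[b]-p[b+1]),2))
E
```

```text
base A(-58,-39), B(-58,39), C(36,-39), end [[421.6, -232.4, 0.0], [426.1, -151.8, 0.0], [516.1, -233.3, 0.0], [577.7, -236.4, 0.0]]
top A B z49 [[421.2, -231.2, 49.0], [420.1, -159.4, 49.0]]
pile top corners?
-2 [[233.0, 361.0], [148.0, 277.0], [417.0, 308.0], [236.0, 267.0], [149.0, 186.0], [455.0, 127.0], [241.0, 246.0], [345.0, 218.0]]
   top [[299.0, 522.0], [70.0, 515.0], [302.0, 247.0], [321.0, 513.0], [84.0, 506.0], [215.0, 91.0], [124.0, 398.0], [127.0, 236.0]]
0 [[239.0, 363.0], [148.0, 280.0], [418.0, 306.0], [241.0, 269.0], [148.0, 189.0], [452.0, 125.0], [241.0, 247.0], [342.0, 217.0]]
   top [[305.0, 518.0], [76.0, 520.0], [299.0, 243.0], [327.0, 508.0], [90.0, 510.0], [206.0, 91.0], [126.0, 401.0], [123.0, 239.0]]
2 [[244.0, 364.0], [147.0, 283.0], [419.0, 304.0], [246.0, 270.0], [148.0, 192.0], [448.0, 122.0], [240.0, 249.0], [339.0, 217.0]]
   top [[311.0, 514.0], [83.0, 523.0], [295.0, 239.0], [333.0, 504.0], [97.0, 514.0], [198.0, 91.0], [128.0, 403.0], [119.0, 241.0]]
173 289.47 315.59
175 289.15 315.58
177 289.62 315.56
179 290.49 315.63
181 290.34 315.62
183 290.4 315.62
185 290.31 316.48
187 290.33 316.43
189 290.33 316.43
211 290.71 317.27
212 290.71 317.45
213 290.73 317.43
214 290.66 317.41
215 290.73 317.39
216 290.66 317.4
217 290.61 317.47
218 290.59 317.59
219 290.54 317.57
220 290.56 317.57
```

Call:
{"api": "drive_tool", "payload": {"moves": [[-0.06,0.001,0.008,-0.0017,0,0,0],[-0.12,0.003,0.0156,-0.0017,0,0,0],[-0.1367,0.0031,0.0156,-0.0017,0,0,0],[-0.1367,0.0031,0.0156,-0.0017,0,0,0],[-0.1367,0.0031,0.0156,-0.0017,0,0,0]]}}

```text
t: 2.22
ee_pos: [0.4946, 0.0946, 0.1499]
tcp_rot: [-0.579, 0.816, -0.0, -0.001]
wrist_force: [-1.4, -0.1, -0.0]
gripper_width: 0.0879
```

```bash
python3 - <<'E'
from h import *
t=imaging.capture("top")
for nm,a,za,b,zb in(("right",(317.45,216),.047,(316.45,187),.026),("left base",(290.65,216),0,(290.33,187),0),("left top",(290.65,216),.047,(290.33,187),.026),("plank/pivot",None,0,None,0)):
    if a is None: continue
    p=plane(t,[a],za)[0]*1000;q=plane(t,[b],zb)[0]*1000; print(nm,p.round(1),q.round(1),np.degrees(np.arctan2(q[1]-p[1],q[0]-p[0])))
row([.4954,.0992,.15],Rt(-19.1))
cv2.imwrite("pics/top2.png",cv2.resize(t["img"][160:240,170:270],None,fx=8,fy=7,interpolation=cv2.INTER_CUBIC))
E
```

```text
right [ 433.9 -236.9   47. ] [ 523.5 -239.4   26. ] -1.6277211233955862
left base [ 438.2 -162.2    0. ] [ 527.6 -162.7    0. ] -0.34251196144689483
left top [ 434.5 -157.5   47. ] [ 523.8 -160.1   26. ] -1.6736311503281378
t 2.27 row [-0.0045  0.0007 -0.    ] [ 0.0008 -0.002  -0.0033] |d| 0.004571125776491151 w 0.08755230606704602 F [0.2 0.4 0.1]
```

View pics/top2.png

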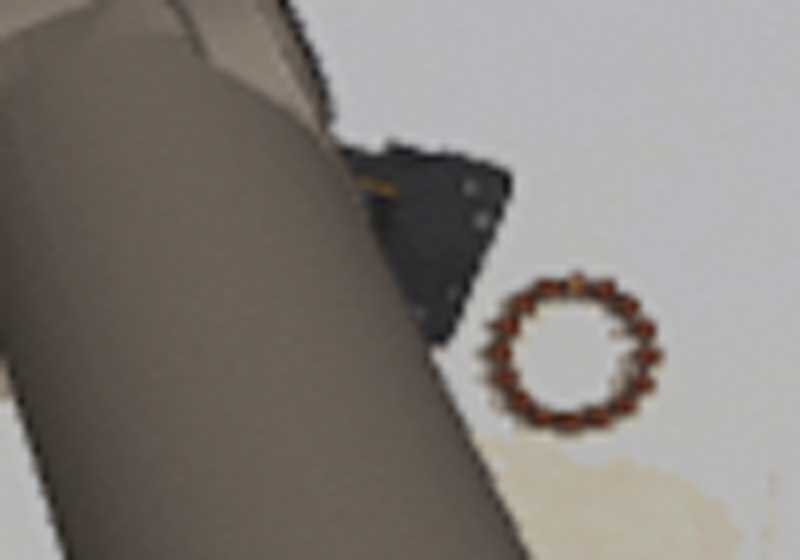

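The top view shows the gripper over the pile, clear of the bracelet. Next I descend and grasp.

Call:
{"api": "drive_tool", "payload": {"moves": [[-0.0045,0.0007,0.05,0,-0.002,-0.003,0],[-0.0045,0.0007,0.1,0,-0.002,-0.003,0],[-0.0045,0.0007,0.13,0,-0.002,-0.003,0],[-0.0045,0.0007,0.142,0,-0.002,-0.003,0],[-0.0045,0.0007,0.142,0,-0.002,-0.003,0],[-0.0045,0.0007,0.142,0,-0.002,-0.003,0]]}}

```text
t: 3.02
ee_pos: [0.4966, 0.1016, 0.0092]
tcp_rot: [-0.581, 0.814, 0.0, 0.001]
wrist_force: [-0.3, -0.3, 0.1]
gripper_width: 0.0877
```

```bash
python3 - <<'E'
from h import *
row([.4954,.0992,.007],Rt(-19.1))
c=imaging.capture("side");cv2.imwrite("pics/side3.png",cv2.resize(c["img"][150:230,180:290],None,fx=7,fy=7,interpolation=cv2.INTER_CUBIC))
E
```

```text
t 3.02 row [0.0027 0.0003 0.0022] [-0.0011  0.0023  0.0025] |d| 0.003491133683351396 w 0.0876645858511467 F [-0.3 -0.3  0.1]
```

View pics/side3.png

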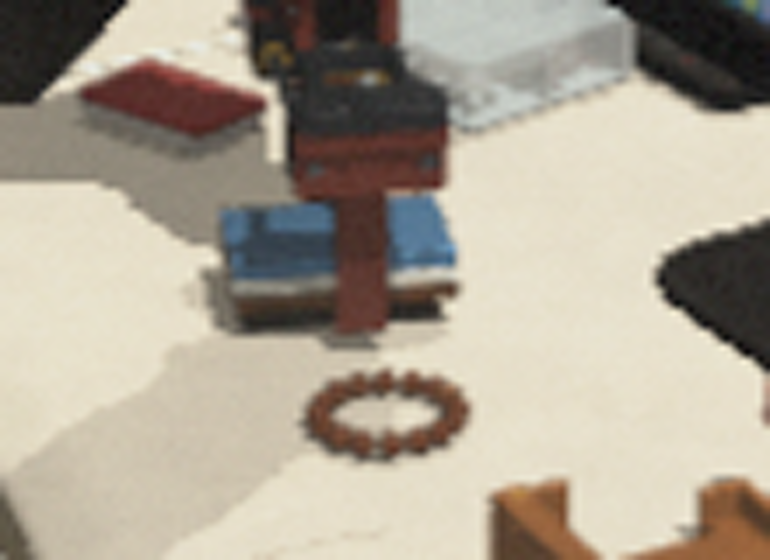

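The side view shows the fingers straddling the pile near its middle, with the bracelet clear below. I close now.

Call:
{"api": "drive_tool", "payload": {"moves": [[0.002,0,0.0022,0,0.002,0.0025,0],[0.002,0,0.0022,0,0.002,0.0025,0.15],[0.002,0,0.0022,0,0.002,0.0025,0.22],[0.002,0,0.0022,0,0.002,0.0025,0.28],[0.002,0,0.0022,0,0.002,0.0025,0.4],[0.002,0,0.0022,0,0.002,0.0025,1],[0.002,0,0.0022,0,0.002,0.0025,1],[0.002,0,0.0022,0,0.002,0.0025,1],[0.002,0,0.0022,0,0.002,0.0025,1],[0.002,0,0.0022,0,0.002,0.0025,1]]}}

```text
t: 4.32
ee_pos: [0.4948, 0.0998, 0.0057]
tcp_rot: [-0.58, 0.814, 0.0, -0.001]
wrist_force: [-0.6, -0.7, 1.8]
gripper_width: 0.0619
```

```bash
python3 - <<'E'
from h import *
row([.4954,.0992,.007],Rt(-19.1))
s=readout.read_state();r=R.from_quat(s["tcp_rot"]).as_matrix();print(s["ee_pos"],r.round(4).tolist(),s["ft_torque"])
E
```

```text
t 4.33 row [ 0.0004 -0.0007 -0.0013] [ 0.0009 -0.0008  0.0006] |d| 0.0015193388026131282 w 0.061860193691228804 F [-0.6 -0.7  1.8]
[0.49484175 0.09983226 0.00573628] [[-0.3267, -0.9451, -0.0011], [-0.9451, 0.3267, -0.0005], [0.0008, 0.0009, -1.0]] [-0.08101812  0.14573285 -0.02885048]
```

Pile gripped at 61.9 mm width. The gripper's own centre agrees with the camera's pile centre to 0.4 mm across. Next I lift.

Call:
{"api": "drive_tool", "payload": {"moves": [[0,0,-0.01,0,0,0,1],[0,0,-0.03,0,0,0,1],[0,0,-0.06,0,0,0,1],[0,0,-0.1,0,0,0,1],[0,0,-0.13,0,0,0,1],[0,0,-0.13,0,0,0,1]]}}

```text
t: 5.08
ee_pos: [0.4966, 0.1005, 0.1381]
tcp_rot: [-0.58, 0.814, -0.001, 0.002]
wrist_force: [0.0, -0.2, -2.0]
gripper_width: 0.062
```

```bash
cat >> h.py <<'E'
TX,TY,YAW=.477,-.1984,-1.75
OFF=.0032; DZ=.0203   # tile centre is OFF toward lip of tool axis, DZ above TCP
def pose(e,h,th,s=0,dy=0):
    t=np.radians(th); X=np.array([np.cos(t),np.sin(t)]);Zb=np.array([-np.sin(t),np.cos(t)])
    p=np.array([-52+e,h])/1000+X*(.05+OFF+s/1000)+Zb*(.012-DZ)
    w=R.from_euler('z',YAW,degrees=True).apply([p[0],dy/1000,p[1]+.014])+[TX,TY,0]
    return w,Rt(YAW,th)
E
python3 - <<'E'
from h import *
w,Rg=pose(7.3,60,15,12); print(w); row(w,Rg)
c=imaging.capture("side");cv2.imwrite("pics/side4.png",cv2.resize(c["img"][110:220,170:290],None,fx=6,fy=5.4,interpolation=cv2.INTER_CUBIC))
E
```

```text
[ 0.49741703 -0.1990238   0.08285782]
t 5.08 row [ 0.2829 -0.0985  0.055 ] [ 0.2561 -0.0381 -0.3007] |d| 0.3045385013997483 w 0.06195684366283699 F [ 0.  -0.2 -2. ]
```

View pics/side4.png

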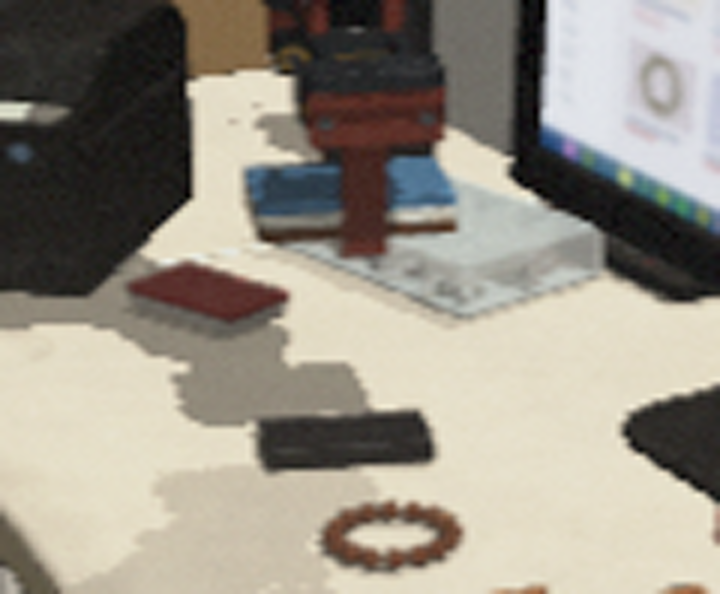

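All three tiles are lifted (2 N load), leaving the black riser. Now I carry them to above the tray with a turn and a tilt.

Call:
{"api": "drive_tool", "payload": {"moves": [[0.04,-0.014,-0.01,0.03,-0.005,-0.04,1],[0.09,-0.031,-0.01,0.08,-0.012,-0.09,1],[0.14,-0.049,-0.01,0.13,-0.019,-0.15,1],[0.19,-0.066,0,0.17,-0.025,-0.2,1],[0.24,-0.084,0.02,0.22,-0.032,-0.25,1],[0.27,-0.094,0.035,0.2561,-0.0381,-0.3,1],[0.2829,-0.0985,0.045,0.2561,-0.0381,-0.3007,1],[0.2829,-0.0985,0.045,0.2561,-0.0381,-0.3007,1],[0.2829,-0.0985,0.045,0.2561,-0.0381,-0.3007,1]]}}

```text
t: 6.25
ee_pos: [0.4965, -0.1978, 0.091]
tcp_rot: [-0.691, 0.711, -0.092, 0.089]
wrist_force: [-0.3, 0.5, -2.5]
gripper_width: 0.0622
```

```bash
python3 - <<'E'
from h import *
row(*pose(7.3,45,15,12)); row(*pose(7.3,4.6,15,12))
for n in("side","top"):
  c=imaging.capture(n); np.save(n+"5.npy",c["img"])
  cr=c["img"][150:260,210:350] if n=="side" else c["img"][140:240,260:360]
  cv2.imwrite(f"pics/{n}5.png",cv2.resize(cr,None,fx=5.4,fy=5.4,interpolation=cv2.INTER_CUBIC))
E
```

```text
t 6.25 row [0.0011 0.0049 0.0227] [ 0.0048 -0.0001  0.0023] |d| 0.023237627640997693 w 0.06215684215984581 F [-0.3  0.5 -2.5]
t 6.25 row [0.0011 0.0152 0.0618] [ 0.0048 -0.0001  0.0023] |d| 0.06360591744202396 w 0.06215684215984581 F [-0.3  0.5 -2.5]
```

View pics/side5.png

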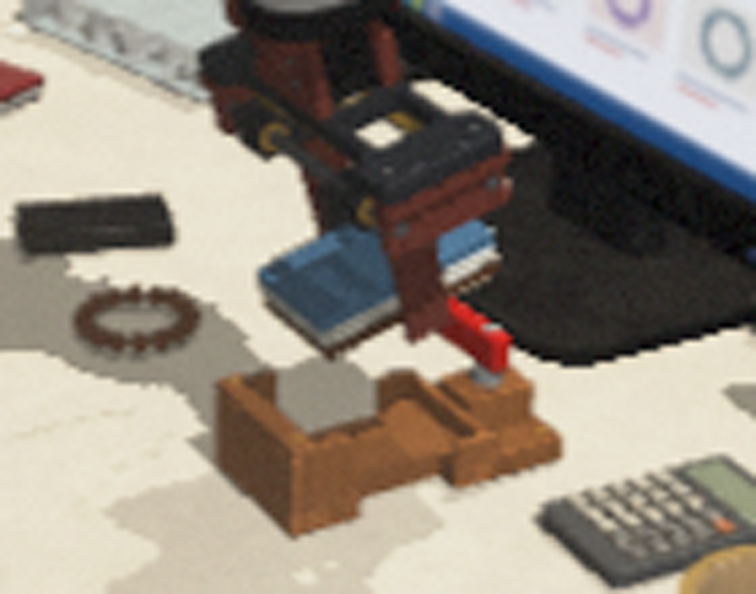

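View pics/top5.png

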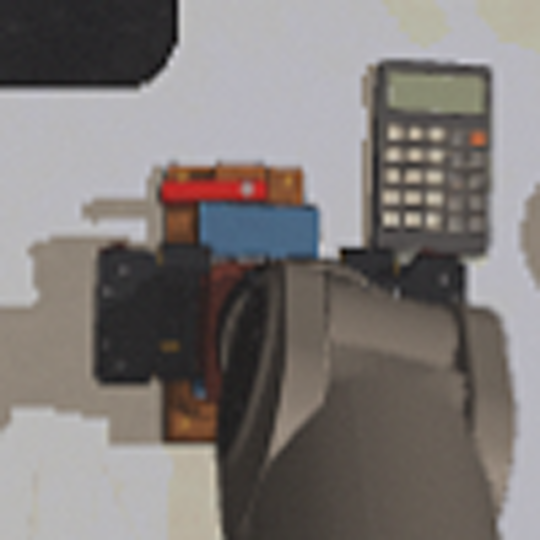

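```bash
cat >> h.py <<'E'
def pilecorners():
    s=readout.read_state(); r=R.from_quat(s["tcp_rot"])
    o={}
    for nx,x in(("L",-50),("F",50)):
        for ny,y in(("r",-31),("l",31)):
            for nz,z in(("b",-12),("t",12)):
                # tool: x=-Y, y=-X, z=-Z ; tile centre at tool (0,OFF,-DZ)
                o[nx+ny+nz]=s["ee_pos"]+r.apply([-y/1000,OFF-x/1000,-DZ-z/1000])
    return o
E
python3 - <<'E'
from h import *
o=pilecorners()
for n,org in(("side",(210,150)),("top",(260,140))):
    c=imaging.capture(n)
    for k,v in o.items(): print(n,k,(v*1000).round(1),((proj(c,v)[0]-org+.5)*5.4-.5).round(0))
t=imaging.capture("top")["img"].astype(float); br=t[...,0]-t[...,2]
for x in (300,304,308,312,316): print(x,br[172:184,x])
for y in(180,182,184): print(y,br[y,292:324])
E
```

```text
side Lrb [ 442.2 -227.4   85.9] [330. 364.]
side Lrt [ 436.1 -227.2  109.1] [320. 323.]
side Llb [ 443.9 -165.5   85.8] [265. 309.]
side Llt [ 437.8 -165.3  109. ] [255. 270.]
side Frb [ 538.9 -230.1  111.4] [503. 272.]
side Frt [ 532.8 -229.9  134.6] [495. 232.]
side Flb [ 540.6 -168.1  111.3] [433. 223.]
side Flt [ 534.5 -167.9  134.5] [425. 183.]
top Lrb [ 442.2 -227.4   85.9] [306. 391.]
top Lrt [ 436.1 -227.2  109.1] [313. 399.]
top Llb [ 443.9 -165.5   85.8] [190. 389.]
top Llt [ 437.8 -165.3  109. ] [194. 397.]
top Frb [ 538.9 -230.1  111.4] [314. 203.]
top Frt [ 532.8 -229.9  134.6] [321. 207.]
top Flb [ 540.6 -168.1  111.3] [196. 200.]
top Flt [ 534.5 -167.9  134.5] [201. 204.]
300 [ -80. -110. -147. -146. -123.   -5.   42.   54.   53.   53.   54.   54.]
304 [ -81.  -96. -107. -107. -130.  -17.   39.   56.   55.   55.   54.   55.]
308 [ -88. -116. -153. -152. -125.  -21.   29.   58.   55.   53.   54.   55.]
312 [-82. -87. -85. -80. -85. -69.  21.  60.  56.  54.  56.  55.]
316 [-11.  -8. -10.  -3.   8.   2.  31.  59.  56.  56.  55.  55.]
180 [-73. -77. -80. -53. -22.  40.  54.  53.  53.  56.  55.  55.  55.  54.
  54.  54.  55.  53.  56.  58.  56.  56.  56.  57.  56.  57.  60.  32.
   5.   4.   4.   2.]
182 [-66. -64. -66. -45. -20.  57.  56.  55.  54.  55.  55.  55.  54.  55.
  52.  54.  54.  57.  55.  54.  56.  56.  55.  54.  55.  57.  60.  26.
   1.   3.   4.   4.]
184 [-46. -44. -45. -46. -27.  51.  52.  54.  56.  54.  54.  54.  56.  54.
  56.  57.  56.  55.  55.  56.  54.  55.  54.  55.  56.  56.  61.  10.
   3.   4.   6.   5.]
```

Predicted pile corners match the top view within about 1 mm: left edge col 296.6 against 296.8, right 319.0 against 319.0. The side view shows the same vertical bias for the pile and the tray. I descend to just above the lip.

```bash
sed -i 's/TX,TY,YAW=.477,/TX,TY,YAW=.4775,/' h.py; python3 - <<'E'
from h import *
row(*pose(7.3,40,15,12))
E
```

```text
t 6.5 row [0.0002 0.0057 0.028 ] [ 0.0041 -0.001   0.0021] |d| 0.028553912040825778 w 0.061803345533653964 F [ 0.6 -0.3 -1.7]
```

Call:
{"api": "drive_tool", "payload": {"moves": [[0.0002,0.003,0.014,0.004,-0.001,0.002,1],[0.0002,0.0057,0.028,0.004,-0.001,0.002,1],[0.0002,0.0057,0.028,0.004,-0.001,0.002,1],[0.0002,0.0057,0.028,0.004,-0.001,0.002,1],[0.0002,0.0057,0.028,0.004,-0.001,0.002,1]]}}

```text
t: 7.12
ee_pos: [0.4976, -0.2, 0.0628]
tcp_rot: [-0.69, 0.712, -0.094, 0.091]
wrist_force: [-0.5, 0.5, -2.5]
gripper_width: 0.0622
```

```bash
python3 - <<'E'
from h import *
row(*pose(7.3,40,15,12));row(*pose(7.3,4.6,15,12));row(*pose(7.3,1.5,15,0))
E
```

```text
t 7.12 row [-0.001  -0.0003 -0.    ] [ 0.0002 -0.0005 -0.0015] |d| 0.001058257177342744 w 0.062174061866047924 F [-0.5  0.5 -2.5]
t 7.12 row [-0.001   0.0088  0.0342] [ 0.0002 -0.0005 -0.0015] |d| 0.035331596290201 w 0.062174061866047924 F [-0.5  0.5 -2.5]
t 7.12 row [-0.001   0.0216  0.0372] [ 0.0002 -0.0005 -0.0015] |d| 0.04304098945445742 w 0.062174061866047924 F [-0.5  0.5 -2.5]
```

Call:
{"api": "drive_tool", "payload": {"moves": [[-0.0005,0.0022,0.0085,0,0,-0.001,1],[-0.001,0.0044,0.017,0,0,-0.001,1],[-0.001,0.0066,0.0255,0,0,-0.001,1],[-0.001,0.008,0.031,0,0,-0.001,1],[-0.001,0.0088,0.0342,0,0,-0.001,1],[-0.001,0.0088,0.0342,0,0,-0.001,1],[-0.001,0.0088,0.0342,0,0,-0.001,1]]}}

```text
t: 8.0
ee_pos: [0.4978, -0.199, 0.0272]
tcp_rot: [-0.69, 0.712, -0.094, 0.091]
wrist_force: [0.3, -0.5, -1.4]
gripper_width: 0.0622
```

```bash
python3 - <<'E'
from h import *
row(*pose(7.3,4.6,15,12));row(*pose(7.3,1.5,15,0))
for n in("side","top"):
  c=imaging.capture(n)
  cr=c["img"][150:260,210:350] if n=="side" else c["img"][140:240,260:360]
  cv2.imwrite(f"pics/{n}6.png",cv2.resize(cr,None,fx=5.4,fy=5.4,interpolation=cv2.INTER_CUBIC))
E
```

```text
t 8.0 row [ 0.     -0.0002 -0.0002] [ 0.0005 -0.0004 -0.0006] |d| 0.0002573025793933418 w 0.06219643215131697 F [ 0.3 -0.5 -1.4]
t 8.0 row [0.     0.0126 0.0028] [ 0.0005 -0.0004 -0.0006] |d| 0.012940135319517964 w 0.06219643215131697 F [ 0.3 -0.5 -1.4]
```

View pics/side6.png

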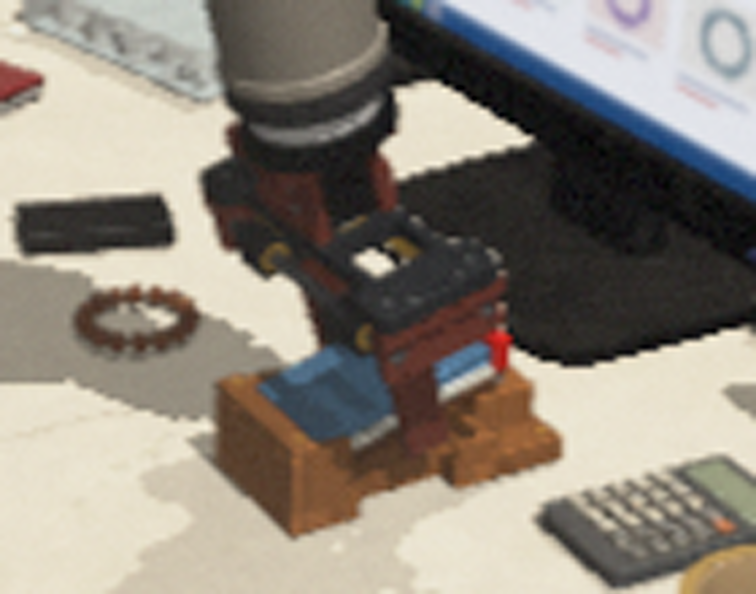

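View pics/top6.png

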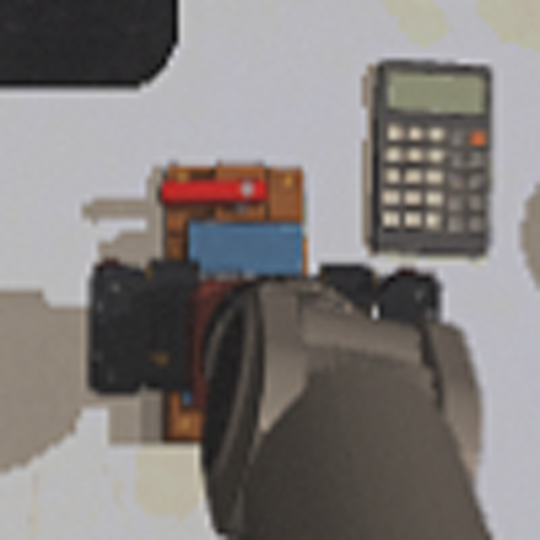

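The lip end has dropped into the mouth without contact and the catch is clear. Now I slide it in under the lip along the tiles' axis.

Call:
{"api": "drive_tool", "payload": {"moves": [[0,0.003,0.0007,0,0,0,1],[0,0.006,0.0014,0,0,0,1],[0,0.009,0.002,0,0,0,1],[0,0.0115,0.0026,0,0,0,1],[0,0.0126,0.0028,0,0,0,1],[0,0.0126,0.0028,0,0,0,1]]}}

```text
t: 8.85
ee_pos: [0.4861, -0.1986, 0.021]
tcp_rot: [-0.69, 0.712, -0.093, 0.09]
wrist_force: [0.6, 0.4, -2.2]
gripper_width: 0.0616
```

```bash
python3 - <<'E'
from h import *
row(*pose(7.3,1.5,15,0))
row(*pose(4.17+1,1.5,10));row(*pose(3.8,1.2,7));row(*pose(2.9,1,4));row(*pose(2.0,.7,0))
E
```

```text
t 8.85 row [ 0.0001 -0.0003 -0.0002] [ 0.001  -0.0003 -0.0006] |d| 0.00033972714098446657 w 0.06161280513802563 F [ 0.6  0.4 -2.2]
t 8.85 row [0.0001 0.0027 0.0039] [-0.0863 -0.0003 -0.0007] |d| 0.00473199796862925 w 0.06161280513802563 F [ 0.6  0.4 -2.2]
t 8.85 row [0.0001 0.0048 0.0066] [-0.1387 -0.0002 -0.0007] |d| 0.008139957307733243 w 0.06161280513802563 F [ 0.6  0.4 -2.2]
t 8.85 row [0.0001 0.0066 0.0092] [-0.191  -0.0002 -0.0007] |d| 0.01133537028071593 w 0.06161280513802563 F [ 0.6  0.4 -2.2]
t 8.85 row [0.0001 0.009  0.0127] [-2.608e-01 -2.000e-04 -7.000e-04] |d| 0.015583726115165106 w 0.06161280513802563 F [ 0.6  0.4 -2.2]
```

No contact force. I flatten step by step, first to 4 degrees.

Call:
{"api": "drive_tool", "payload": {"moves": [[0,0.0013,0.002,-0.043,0,0,1],[0,0.0027,0.0039,-0.0863,0,-0.0005,1],[0,0.0038,0.0053,-0.1125,0,-0.0005,1],[0,0.0048,0.0066,-0.1387,0,-0.0005,1],[0,0.0057,0.0079,-0.165,0,-0.0005,1],[0,0.0066,0.0092,-0.191,0,-0.0005,1],[0,0.0066,0.0092,-0.191,0,-0.0005,1]]}}

```text
t: 9.72
ee_pos: [0.4827, -0.1984, 0.0104]
tcp_rot: [-0.696, 0.717, -0.025, 0.024]
wrist_force: [1.2, -0.0, -1.3]
gripper_width: 0.0616
```

```bash
python3 - <<'E'
from h import *
row(*pose(2.9,1,4));row(*pose(2.0,.7,0));row(*pose(2.0,-.3,0))
print(readout.read_state()["ft_torque"])
for n in("side","top"):
  c=imaging.capture(n)
  cr=c["img"][150:260,210:350] if n=="side" else c["img"][140:240,260:360]
  cv2.imwrite(f"pics/{n}7.png",cv2.resize(cr,None,fx=5.4,fy=5.4,interpolation=cv2.INTER_CUBIC))
E
```

```text
t 9.72 row [ 0.0002  0.0006 -0.0001] [-0.0001 -0.0002  0.0002] |d| 0.000640231887700215 w 0.06158373927335386 F [ 1.2 -0.  -1.3]
t 9.72 row [0.0002 0.0022 0.0038] [-0.0699 -0.0002  0.0002] |d| 0.004442583767651245 w 0.06158373927335386 F [ 1.2 -0.  -1.3]
t 9.72 row [0.0002 0.0023 0.0048] [-0.0699 -0.0002  0.0002] |d| 0.005357346057109686 w 0.06158373927335386 F [ 1.2 -0.  -1.3]
[0.05172439 0.09638437 0.00785738]
```

View pics/side7.png

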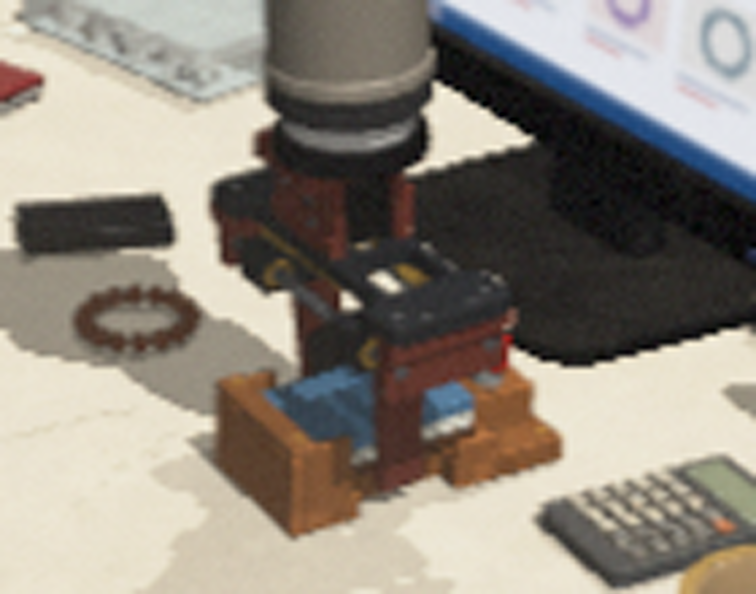

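View pics/top7.png

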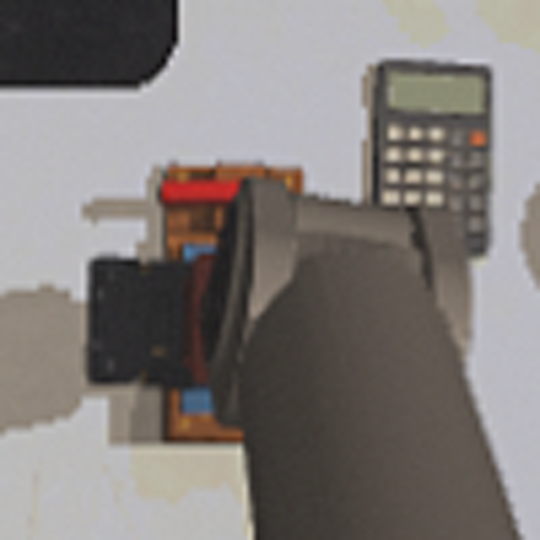

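It is nearly flat, with the far end dropping just inside the low wall and only ~1 N of force. I lay it down fully.

Call:
{"api": "drive_tool", "payload": {"moves": [[0.0002,0.0008,0.0012,-0.023,0,0,1],[0.0002,0.0015,0.0025,-0.047,0,0,1],[0.0002,0.0022,0.0038,-0.07,0,0,1],[0.0002,0.0022,0.0045,-0.07,0,0,1],[0.0002,0.0022,0.0052,-0.07,0,0,1],[0.0002,0.0022,0.0052,-0.07,0,0,1]]}}

```text
t: 10.58
ee_pos: [0.481, -0.1985, 0.0057]
tcp_rot: [-0.696, 0.718, -0.001, 0.0]
wrist_force: [-0.3, 0.7, 4.6]
gripper_width: 0.062
```

```bash
python3 - <<'E'
from h import *
row(*pose(2.0,0,0))
print(readout.read_state()["ft_torque"],readout.read_state()["ee_pos"])
c=imaging.capture("side")
cv2.imwrite(f"pics/side8.png",cv2.resize(c["img"][190:260,230:330],None,fx=7,fy=7,interpolation=cv2.INTER_CUBIC))
E
```

```text
t 10.57 row [0.     0.0003 0.    ] [-0.0012 -0.0003  0.0002] |d| 0.00026984349611431497 w 0.06201215578553051 F [-0.3  0.7  4.6]
[0.13925714 0.13361389 0.04999433] [ 0.48096409 -0.19847608  0.00574255]
```

View pics/side8.png

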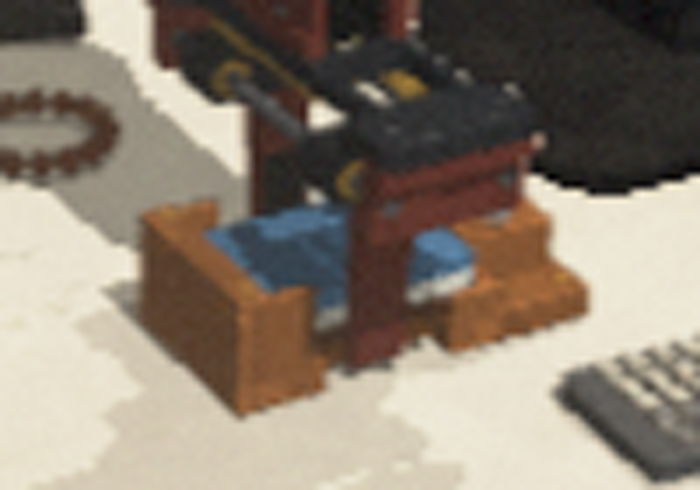

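The pile is flat on the floor (contact 4.6 N, TCP height the same as at pickup). I open and lift straight up.

Call:
{"api": "drive_tool", "payload": {"moves": [[0,0,0,0,0,0,0.2],[0,0,0,0,0,0,0],[0,0,0,0,0,0,0],[0,0,0,0,0,0,0],[0,0,-0.02,0,0,0,0],[0,0,-0.05,0,0,0,0],[0,0,-0.09,0,0,0,0],[0,0,-0.13,0,0,0,0],[-0.03,0.08,-0.13,0,0,0,0],[-0.06,0.13,-0.13,0,0,0,0.5]]}}

```text
t: 11.88
ee_pos: [0.3672, -0.1436, 0.1354]
tcp_rot: [-0.696, 0.718, -0.001, 0.0]
wrist_force: [0.4, 1.1, -0.3]
gripper_width: 0.0807
```

```bash
python3 - <<'E'
from h import *
for n in("side","top"):
  c=imaging.capture(n)
  cr=c["img"][180:260,230:340] if n=="side" else c["img"][160:230,270:350]
  cv2.imwrite(f"pics/{n}9.png",cv2.resize(cr,None,fx=7,fy=7,interpolation=cv2.INTER_CUBIC))
print(readout.read_state()["t"],readout.read_state()["ee_pos"])
E
```

```text
11.975 [ 0.36031461 -0.14136674  0.13360652]
```

View pics/side9.png

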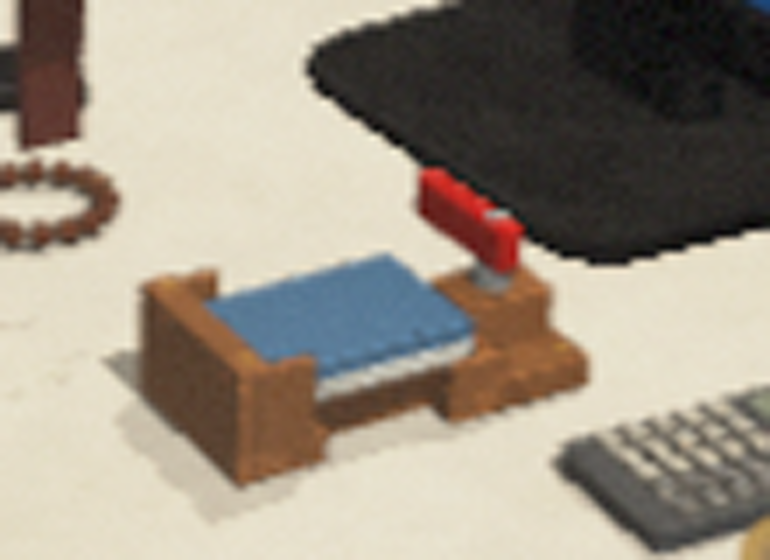

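View pics/top9.png

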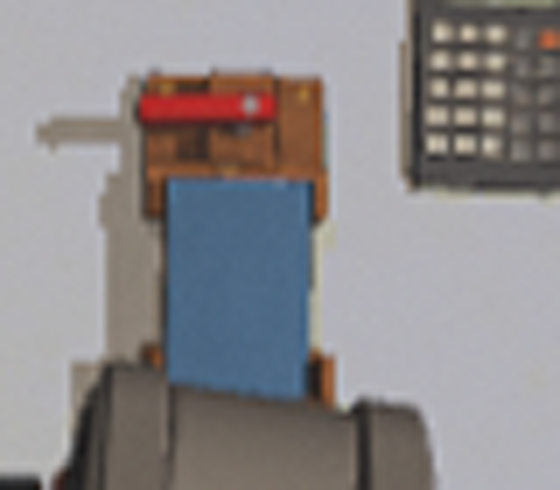

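The tiles lie flat inside the tray under the lip, seen from both views; the far edge is against neither wall. Before working behind the catch I check the monitor clearance.

```bash
python3 - <<'E'
from h import *
s=imaging.capture("side");t=imaging.capture("top")
cv2.imwrite("pics/side10.png",cv2.resize(s["img"][40:220,220:420],None,fx=3.6,fy=3.2))
cv2.imwrite("pics/top10.png",cv2.resize(t["img"][60:180,120:400],None,fx=2.8,fy=4))
def P(c):
    q=R.from_quat(c["attitude"]).inv().as_matrix(); A=np.diag([1,-1,-1])@q
    return np.c_[A,-A@np.array(c["eye"])]
def tri(a,b):
    u=lambda c,p: cv2.undistortPoints(np.float64(p).reshape(-1,1,2),K(c),c["distortion"]).reshape(2,1)
    X=cv2.triangulatePoints(P(s),P(t),u(s,a),u(t,b)); return (X[:3]/X[3]).ravel()
print(tri((254,152),(143,137)))
YAW_=np.radians(YAW)
for phi in(0,20,40,60,75,90):
    f=np.radians(phi);d=np.array([-np.sin(f),np.cos(f)]);n=np.array([np.cos(f),np.sin(f)])
    p=35*d+(6+10*np.cos(f)+13.5*np.sin(f))*n+[78,0]
    w=R.from_euler('z',YAW_).apply([p[0]/1000,p[1]/1000,0])+[TX,TY,0]; print(phi,w.round(4))
E
```

```text
[0.6855323  0.28294741 0.04175133]
0 [ 0.5725 -0.1663  0.    ]
20 [ 0.5635 -0.1613  0.    ]
40 [ 0.5513 -0.1595  0.    ]
60 [ 0.5376 -0.1631  0.    ]
75 [ 0.5282 -0.17    0.    ]
90 [ 0.5211 -0.1802  0.    ]
```

View pics/side10.png

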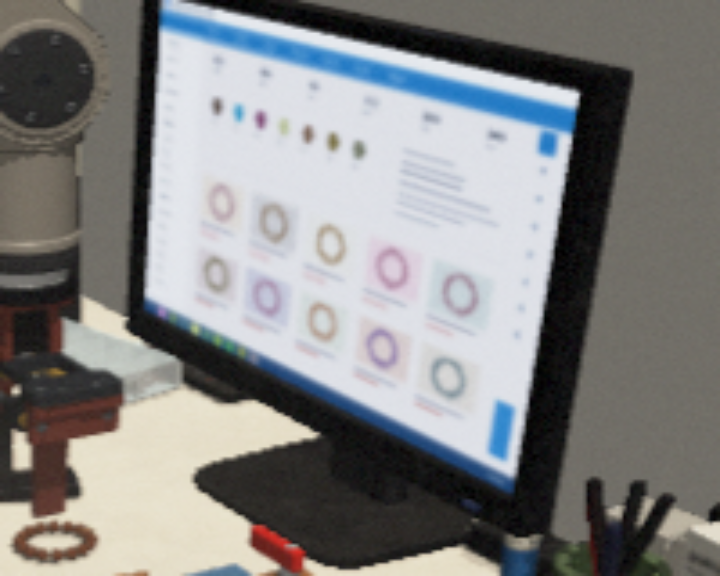

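View pics/top10.png

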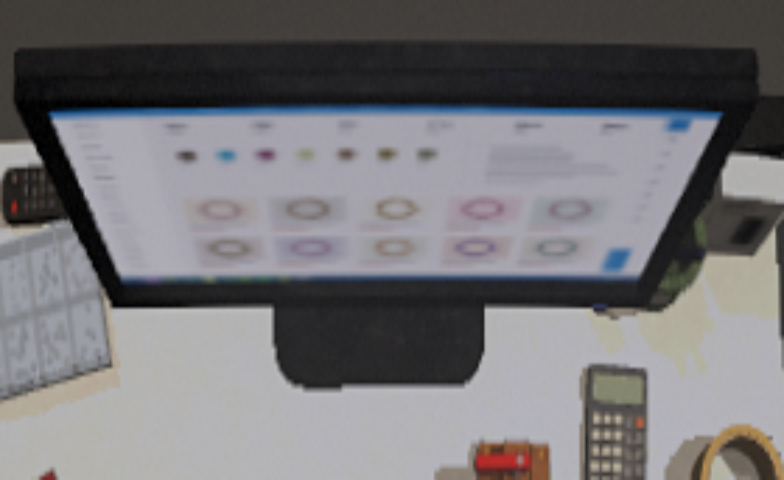

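The monitor's lower front edge is at x≈0.67, and the gripper body would reach 0.62, which is enough room. I go behind the catch high, with the fingers shut.

```bash
python3 - <<'E'
from h import *
row([.582,-.1655,.12],Rt(YAW));row([.582,-.1655,.048],Rt(YAW))
E
```

```text
t 12.07 row [ 0.0154 -0.2149  0.0154] [-0.0003 -0.0007  0.0004] |d| 0.21603464536312506 w 0.0652039726547671 F [ 1.3 -1.2  0.1]
t 12.07 row [ 0.0154 -0.2149  0.0874] [-0.0003 -0.0007  0.0004] |d| 0.23252061662771853 w 0.0652039726547671 F [ 1.3 -1.2  0.1]
```

Call:
{"api": "drive_tool", "payload": {"moves": [[0.004,-0.05,0,0,0,0,1],[0.008,-0.1,0,0,0,0,1],[0.012,-0.15,0.01,0,0,0,1],[0.0154,-0.195,0.0154,0,0,0,1],[0.0154,-0.215,0.0154,0,0,0,1],[0.0154,-0.215,0.0154,0,0,0,1],[0.0154,-0.215,0.0154,0,0,0,1],[0.0154,-0.215,0.0154,0,0,0,1],[0.0154,-0.215,0.0154,0,0,0,1]]}}

```text
t: 13.2
ee_pos: [0.5822, -0.166, 0.12]
tcp_rot: [-0.696, 0.718, -0.0, -0.0]
wrist_force: [-0.8, -1.1, 0.5]
gripper_width: 0.0005
```

```bash
python3 - <<'E'
from h import *
row([.582,-.1655,.048],Rt(YAW))
for n in("side","top"):
  c=imaging.capture(n)
  cr=c["img"][130:250,230:350] if n=="side" else c["img"][130:230,260:360]
  cv2.imwrite(f"pics/{n}11.png",cv2.resize(cr,None,fx=5,fy=5,interpolation=cv2.INTER_CUBIC))
E
```

```text
t 13.2 row [-0.0005  0.0002  0.072 ] [-0.     -0.0004 -0.0005] |d| 0.0720055358270058 w 0.0005223883007057342 F [-0.8 -1.1  0.5]
```

View pics/side11.png

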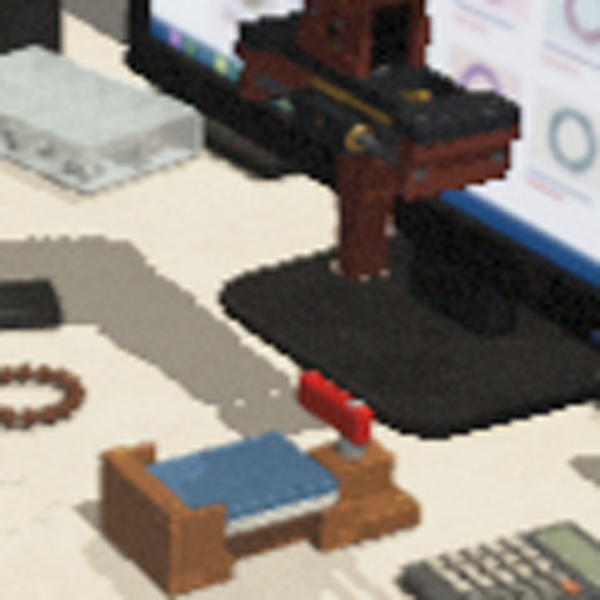

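View pics/top11.png

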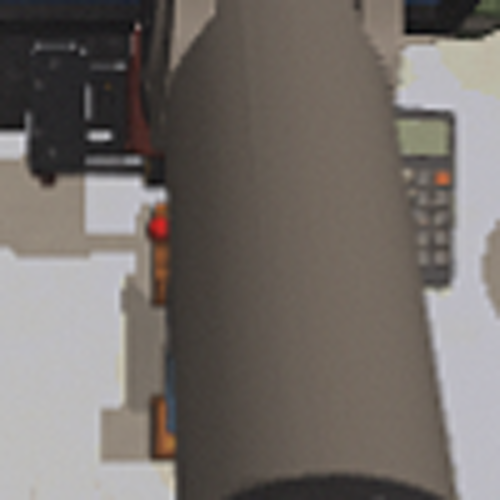

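Fingers are shut behind the bar, and no contact with the monitor. I descend, then push the catch round.

Call:
{"api": "drive_tool", "payload": {"moves": [[0,0,0.025,0,0,0,1],[0,0,0.05,0,0,0,1],[0,0,0.065,0,0,0,1],[0,0,0.072,0,0,0,1],[0,0,0.072,0,0,0,1],[0,0,0.072,0,0,0,1]]}}

```text
t: 14.05
ee_pos: [0.5833, -0.1659, 0.0485]
tcp_rot: [-0.696, 0.718, -0.001, 0.0]
wrist_force: [-0.7, 0.3, 1.0]
gripper_width: 0.0003
```

```bash
python3 - <<'E'
from h import *
c=imaging.capture("side")
cv2.imwrite(f"pics/side12.png",cv2.resize(c["img"][150:250,240:340],None,fx=5,fy=5,interpolation=cv2.INTER_CUBIC))
for w in ([.5725,-.1663],[.5635,-.1613],[.5513,-.1595],[.5376,-.1631],[.5282,-.17],[.5211,-.1802],[.521,-.1825]): row(w+[.048],Rt(YAW))
E
```

```text
t 14.1 row [0.0007 0.0108 0.0005] [-0.0014 -0.0005 -0.0001] |d| 0.010875217446988045 w 0.0007536243907397017 F [0.2 0.6 0. ]
t 14.1 row [-0.004   0.02    0.0005] [-0.0014 -0.0005 -0.0001] |d| 0.020391503070735537 w 0.0007536243907397017 F [0.2 0.6 0. ]
t 14.1 row [-0.0054  0.0322  0.0005] [-0.0014 -0.0005 -0.0001] |d| 0.032695019670717904 w 0.0007536243907397017 F [0.2 0.6 0. ]
t 14.1 row [-0.0014  0.0458  0.0005] [-0.0014 -0.0005 -0.0001] |d| 0.045844489284431106 w 0.0007536243907397017 F [0.2 0.6 0. ]
t 14.1 row [0.0058 0.055  0.0005] [-0.0014 -0.0005 -0.0001] |d| 0.055308362337053 w 0.0007536243907397017 F [0.2 0.6 0. ]
t 14.1 row [0.0162 0.0618 0.0005] [-0.0014 -0.0005 -0.0001] |d| 0.06387469116479615 w 0.0007536243907397017 F [0.2 0.6 0. ]
t 14.1 row [0.0185 0.0618 0.0005] [-0.0014 -0.0005 -0.0001] |d| 0.06452467625935031 w 0.0007536243907397017 F [0.2 0.6 0. ]
```

View pics/side12.png

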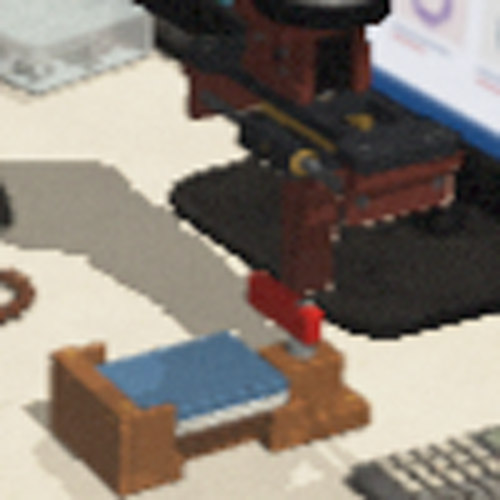

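The fingertips are behind the bar at the right height. I sweep along the arc.

Call:
{"api": "drive_tool", "payload": {"moves": [[0.0007,0.0108,0,0,0,0,1],[-0.002,0.0155,0,0,0,0,1],[-0.004,0.02,0,0,0,0,1],[-0.005,0.026,0,0,0,0,1],[-0.0054,0.0322,0,0,0,0,1],[-0.004,0.039,0,0,0,0,1],[-0.0014,0.0458,0,0,0,0,1],[0.002,0.0505,0,0,0,0,1],[0.0058,0.055,0,0,0,0,1],[0.011,0.059,0,0,0,0,1]]}}

```text
t: 15.35
ee_pos: [0.523, -0.1752, 0.0477]
tcp_rot: [-0.696, 0.718, 0.0, -0.0]
wrist_force: [-0.1, 0.7, -0.2]
gripper_width: 0.0004
```

```bash
python3 - <<'E'
from h import *
row([.5205,-.1802,.048],Rt(YAW));row([.5205,-.1825,.048],Rt(YAW))
c=imaging.capture("side")
cv2.imwrite(f"pics/side13.png",cv2.resize(c["img"][150:250,240:340],None,fx=5,fy=5,interpolation=cv2.INTER_CUBIC))
E
```

```text
t 15.35 row [ 0.0051  0.0024 -0.0003] [ 0.0004 -0.0001 -0.0001] |d| 0.005591475339485812 w 0.0003854658542493106 F [-0.1  0.7 -0.2]
t 15.35 row [ 0.0074  0.0023 -0.0003] [ 0.0004 -0.0001 -0.0001] |d| 0.007713079044448229 w 0.0003854658542493106 F [-0.1  0.7 -0.2]
```

View pics/side13.png

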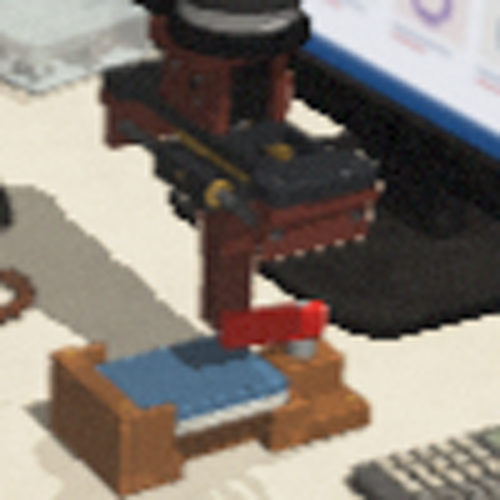

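The catch has turned most of the way. I press on gently to the stop.

Call:
{"api": "drive_tool", "payload": {"moves": [[0.003,0.002,0,0,0,0,1],[0.005,0.002,0,0,0,0,1],[0.007,0.002,0,0,0,0,1],[0.0085,0.002,0,0,0,0,1],[0.01,0.002,0,0,0,0,1],[0.01,0.002,0,0,0,0,1],[0.01,0.002,0,0,0,0,1]]}}

```text
t: 16.27
ee_pos: [0.5213, -0.1851, 0.0478]
tcp_rot: [-0.696, 0.718, -0.0, -0.0]
wrist_force: [1.2, 1.5, -1.0]
gripper_width: 0.0003
```

```bash
python3 - <<'E'
from h import *
s=readout.read_state();print(s["ee_pos"],s["wrist_force"],s["ft_torque"])
c=imaging.capture("side")
cv2.imwrite(f"pics/side14.png",cv2.resize(c["img"][150:250,240:340],None,fx=5,fy=5,interpolation=cv2.INTER_CUBIC))
E
```

```text
[ 0.5213463  -0.18509856  0.04780135] [ 1.2475467   1.46954039 -1.03653046] [ 0.02073682  0.01615678 -0.04222182]
```

View pics/side14.png

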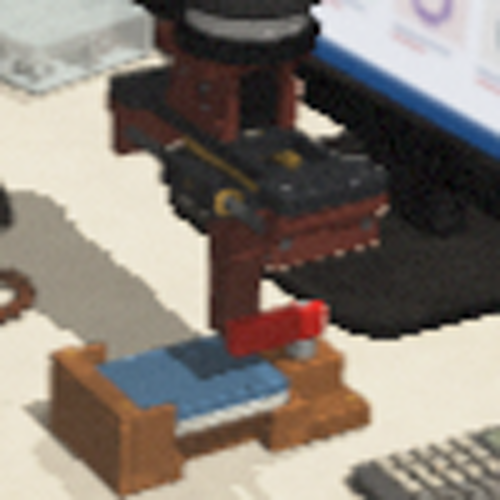

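Call:
{"api": "drive_tool", "payload": {"moves": [[0.0015,0,0,0,0,0,1],[0.003,0,0,0,0,0,1],[0.004,0,0,0,0,0,1],[0.005,0,0,0,0,0,1],[0.005,0,0,0,0,0,1]]}}

```text
t: 16.95
ee_pos: [0.5212, -0.1856, 0.0478]
tcp_rot: [-0.697, 0.717, 0.002, 0.001]
wrist_force: [-1.9, 11.9, 3.3]
gripper_width: 0.0005
```

The catch is against its end stop: 12 N with no further motion. I back off and lift.

Call:
{"api": "drive_tool", "payload": {"moves": [[-0.005,0,0,0,0,0,1],[-0.015,0,0,0,0,0,1],[-0.015,0,-0.03,0,0,0,1],[-0.015,0,-0.08,0,0,0,1],[-0.05,0.04,-0.12,0,0,0,1],[-0.1,0.09,-0.15,0,0,0,1],[-0.16,0.1,-0.15,0,0,0,1],[-0.22,0.1,-0.15,0,0,0,1],[-0.24,0.1,-0.15,0,0,0,1],[-0.24,0.1,-0.15,0,0,0,1]]}}

```text
t: 18.2
ee_pos: [0.4283, 0.0552, 0.198]
tcp_rot: [-0.698, 0.716, -0.0, 0.0]
wrist_force: [-0.2, -0.1, -0.1]
gripper_width: 0.0002
```

```bash
python3 - <<'E'
from h import *
s=readout.read_state();print(s["t"],s["ee_pos"],s["wrist_force"])
for n in("side","top"):
  c=imaging.capture(n); cv2.imwrite(f"pics/{n}15full.png",c["img"])
  cr=c["img"][180:260,230:340] if n=="side" else c["img"][160:230,270:350]
  cv2.imwrite(f"pics/{n}15.png",cv2.resize(cr,None,fx=7,fy=7,interpolation=cv2.INTER_CUBIC))
img=c["img"].astype(np.float32);red=img[...,2]-img[...,1]
up=cv2.resize(red[165:200,285:325],None,fx=8,fy=8,interpolation=cv2.INTER_CUBIC)
k=(largest(up>80).reshape(-1,2)+.5)/8-.5+[285,165]
print(cv2.minAreaRect((plane(c,k,.062)[:,:2]*1000).astype(np.float32)))
E
```

```text
18.2 [0.42832232 0.05515015 0.19796384] [-0.19042562 -0.06662292 -0.12787461]
((537.7333984375, -200.45262145996094), (10.479937553405762, 57.94301986694336), 87.28797912597656)
```

View pics/side15.png

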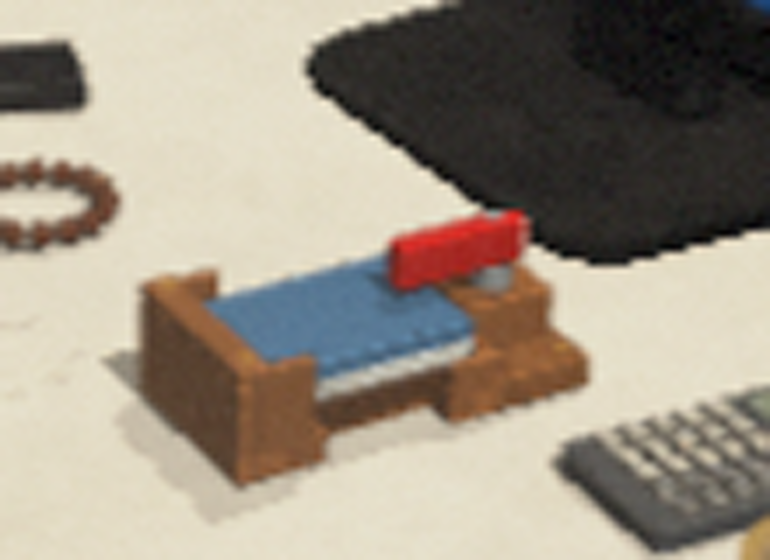

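View pics/top15.png

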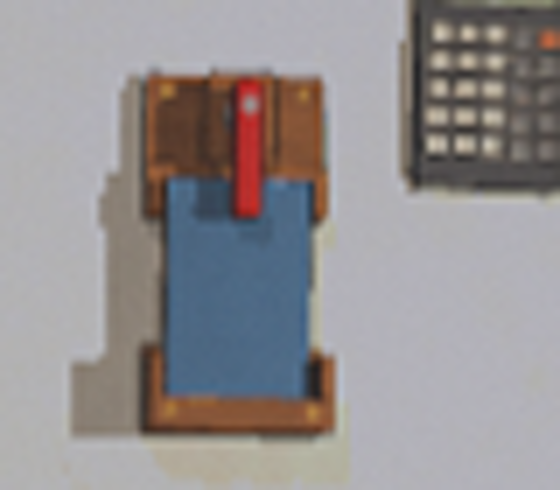

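View pics/top15full.png

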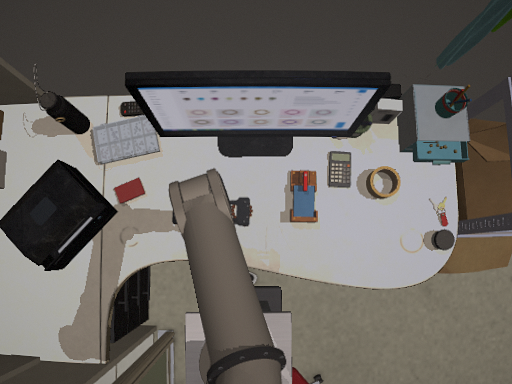

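The catch lies over the tiles (long axis at −2.7° against the tray's about −1.8°, within picture error), the tiles are flat, and the bystanders have not moved. Handing in.

```bash
python3 -c "
from rig import job; print(job.job_done())"
```

```text
the job is handed in; nothing more can be done
None
```

The three tiles are in the tray, flat on its floor under the lip, and the red catch is shut over them. I handed the job in at about 18 s; no verdict was reported.

**What I did:** I gripped the pile across its width (61.9 mm) and lifted all three tiles together. I tilted it 15° with the lip end low, slid it under the lip and laid it flat. I then opened the gripper and pushed the catch round with closed fingers until it met its end stop.

**Last checks:**
- **Tiles:** the floor pushed back with 4.6 N at the same tool height as at pickup, so the pile is fully down. Both cameras show it flat inside the walls and under the lip.
- **Catch:** it held 12 N with almost no further movement, so it is at the stop. The top picture puts it at about −2.7° against about −1.8° for the tray, a difference I take as picture error.
- **Bystanders:** the calculator and tape look undisturbed in the last top picture, and so do the bracelet (last side picture) and the ink tin. I compared these by eye only, and the arm hid the bracelet from above.
- **Disagreement:** the side camera was 1–2 pixels off vertically from the top camera, the same way for both pile and tray, so I relied on the top camera.

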